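# Close the metal analyser's sample well with its screw cap

### The job

Put the black screw cap with the orange bar on the threaded neck of the white metal analyser. Feel for the thread gently: keep the cap lightly pressed and back it counter-clockwise until it drops in with a click, only then turn it clockwise until it is screwed fully home, and let go. Never force the cap against the neck, and leave the other things on the desk where they are.

Things in the scene. Friction and masses are not known exactly. Their poses are not given: they have to be found in the camera images.
- cap_grip (a point): Centre of the orange grip bar on the loose screw cap, half-way up. Bar: 50 mm long (along x), 14 mm wide (y), 28 mm tall; z is the cap's axis, up. It stands on the cap's round black top (62 mm across), 14 mm below this point. The cap's lower rim is 45.6 mm below this point, the underside of its top 19 mm below. About 0.14 kg; stands upright on the desk at the start.
- cap: The same screw cap; origin at the centre of its lower rim, z up along its axis, x along the bar. Inside, 8 mm above the rim, four evenly spaced round lugs 5 mm thick point inwards, tips on a circle 44.4 mm across; they cannot be seen from outside.
- neck_top (a point): Centre of the flat top of the upright steel neck (z up) of the white analyser. Neck core 42 mm across, 2.5 mm bevel at the top; about 1 mm play to the cap's lugs. The neck does not give: a push of 3 to 6 N is plenty, more than 40 N between cap and analyser is forcing. Cap fully home: cap_grip 19 mm above this point (underside of its top on the neck).
- neck_thread (a point): Point on the neck's axis, 13 mm below its top, at the thread (52 mm across, right-hand, four equal starts). x, y follow the analyser's box; where the starts face differs each time and is not measured. Each quarter turn has, going counter-clockwise seen from above: a guard rib, a ramp rising 5 mm over 66 degrees, a gap of 19 degrees before the next rib.
- neck_foot (a point): On the analyser's top at the neck's axis, 27.5 mm below neck_top. Heights of cap_grip over neck_top: on the ramps 27 to 32 mm (33 on a rib). Backed counter-clockwise under a light push it climbs, then drops 8 mm into the gaps (the click) to 23 to 24 mm; the next rib stops it. It may land in the gaps at once, or half-way, binding on a rib: press lightly. Turned clockwise before the click, it jams.
- analyser: White analyser with the neck, fixed box 170 (x) x 210 (y) x 60 mm; origin at its underside's centre, 87.5 mm below neck_top. After the click the cap turned clockwise runs under the ramps and sinks 4.5 mm over about 60 degrees (1 mm per 13 degrees; let it sink), then is home; a firm stop is met a few degrees later.
- burner: Celadon incense burner, 104 mm tall, 90 mm across; a bystander. Origin under its centre.
- dish: Lavender ring dish, 90 mm across, 18 mm tall; a bystander. Origin under its centre.
- magnifier: Bakelite magnifier lying flat; origin under the centre of the 88 mm lens frame, handle along its x to 152 mm, 14 mm tall; a bystander.
- weights: Brass nested cup weights, 62 mm across, 48 mm tall; a bystander. Origin under the centre.
- calipers: Steel calipers lying flat, 170 mm long along x, 10 mm thick; a bystander.
- loupe: Black eye loupe, 36 mm across, 30 mm tall; a bystander.
There are look-alikes about, which are no part of the job. What is shaped like the cap but green or turquoise is not meant.

How it is judged:
By the outcome, as a careful person would: the job done as asked, in the order asked, and still so for the second after the job is handed in, with the robot touching nothing.
It also fails if it takes over 67 s, if anything falls off the work surface, if the arm or the gripper's body presses on something with over 40 N, if the wrist force passes 120 N, or if a joint passes its speed limit or range.

### The arm

A 6-joint arm with a two-finger parallel gripper is mounted at the origin on the work surface. World frame = base frame: x ahead of the robot, y to its left, z up, the work surface at z = 0. Lengths are in m, angles in rad, forces in N, time in s.
With the tool pointing down it reaches from about 0.35 to 0.85 m from the base axis. Payload 8.1 kg.
Tool frame: the origin (TCP) lies between the finger pads; the fingertips stand 11 mm ahead of it and the grasp point (between the pads) lies 8 mm behind it (robot.tips_ahead is the distance from the TCP to the fingertips, in m); z points along the fingers, y is the line along which they close (so a half turn about z gives the same grasp; the last joint's range is limited). The gripper opens to 93 mm and grips with 3 to 60 N. Pads are 15 mm wide; open, the fingers measure 128 mm over their backs; the gripper's body (75 mm by 188 mm) begins 65 mm behind the grasp point.
Start: joints at [1.106, 0.13, 1.488, -0, 1.523, -0.085], TCP at [0.222, 0.557, 0.197] pointing down, gripper open.
Joint ranges: [-2.96, 2.96], [-0.89, 2.26], [0.02, 2.5], [-1.34, 4.48], [0, 2.73], [-2.66, 2.66]. Speed limits (rad/s): [2.39, 2.39, 2.79, 3.14, 3.14, 3.14].

### API

Orientations are given as a rotation vector (axis times angle).
In Python, from plant import robot gives the robot as it stands. The module is installed in compiled form; this text tells all that it offers.
- The arm moves only by the tool move_arm, never from a script. Its argument "deltas" is one flat list of numbers, 7 for each row, row after row: the shift along the tool's x, y, z in m, then the turn, a rotation vector about the tool's x, y, z in rad, then the opening, from 0 (shut) to 1 (fully open). A call has 1 to 12 rows; each row is the pose to reach, as a shift and turn from the pose commanded when the call began, along the tool's axes at that moment; what a row does not reach only later rows make up. A row lasts 1/8 s, in which the tool goes at most 62.5 mm and 10.7 degrees, less where a joint would pass 70% of its speed; a pose out of reach is approached as far as the arm can. A call with a gripper value outside its range is refused whole. The fingers move at their own pace and stop on an object; "squeeze" is the grip in N (left out, the last holds). Time passes only in rows, so rows that repeat a pose let the fingers close. It gives the time, the measured TCP pose, the force, the opening and the grip force at its end, in the units of the state.
- robot.read_state(): the state, without advancing time (a new reading comes with each control period).
- robot.read_camera(name): name is "scene" or "top" or "wrist"; returns (picture, depth): 384x512x3 uint8, red, green, blue; 384x512 float32, m along the optical axis (not along the pixel's ray), 0 where there is no reading.
- robot.camera_model(name): a dict with "K" (3x3 intrinsics, pixels), "k1" (the pictures are not rectified: a ray, as slopes to the right and down, at radius r is drawn at 1 + k1 r^2 times it, then the intrinsics apply), "R" (3x3) and "t" (3): a world point X has camera coordinates R X + t; the wrist camera has in their place "tool_from_camera" (4x4, takes a point from camera to tool coordinates, whose origin is the TCP and whose axes are the flange's). Camera axes: x right, y down, z forward; pixel columns grow to the right and rows downward; lengths in m; the calibration is good to about 2 mm. A picture is of the moment at which its call begins: read the wrist's pose just before it. camera_model takes no time and is no camera call.
- robot.close_job(): hands the job in; it is judged then, once.
Trained networks look in the newest picture that a camera, given by its name, has taken for a name from the list of things; names that differ only in an ending like _2 or _b are one class to them, and where a whole thing is asked for, a point or a joint stands for the part that bears it (a point fixed in the world has none). Each returns a list of dicts, best first, with "confidence" (0 to 1); they miss things now and then, are a little off and sometimes report something else, mostly with a low value. They report only what shows in the picture. A call takes as long as a camera call. They do not tell look-alikes from the thing itself.
- robot.recognise(camera, label): "uv" ([column, row] in pixels, amid what is visible of it).
The state is a dict: "t": time; "q": joint angles; "dq": joint speeds; "joint_torque": joint torques, N m; "tool_pos": TCP position; "orientation": TCP orientation; "force": force on the tool from outside, world axes, zero at the start; "wrist_torque": the same for the moment, N m; "opening": finger opening in m; "gripper_force": force on a finger pad.
Only numpy, scipy, OpenCV 4.12 (cv2) and the standard library are available. Lean on these libraries where they do the work, as an engineer would, in place of code of your own. Each camera call takes 0.05 s, during which the arm holds its last target. There are 200 camera calls.

## Working session

There is one attempt and no reset: what is moved stays moved. The work goes in short steps, Python scripts to look and compute and a tool call to move; the robot and the scene stay as the last step left them, time stands still between calls to the robot, and variables do not carry over. Pictures are saved under pics/ and viewed, at most 10 in all, crops included, and the job is handed in when it is done.

Besides the shell and the picture viewer there is one more tool, called by a JSON object that holds its "op" and its "data", one argument or row to a line. move_arm: Moves the arm, as the interface text tells. Its arguments: {"type":"object","properties":{"deltas":{"type":"array","items":{"type":"number"}},"squeeze":{"type":"number"}},"required":["deltas"]}

```bash
mkdir -p pics; cat > h.py <<'E'
import numpy as np, cv2
from plant import robot
from scipy.spatial.transform import Rotation as Ro
def cam(n):
    s=robot.read_state(); p,d=robot.read_camera(n); m=robot.camera_model(n)
    if n=='wrist':
        T=np.array(m['tool_from_camera']); W=np.eye(4); W[:3,:3]=Ro.from_rotvec(s['orientation']).as_matrix(); W[:3,3]=s['tool_pos']
        C=W@T
    else:
        C=np.eye(4); R=np.array(m['R']); C[:3,:3]=R.T; C[:3,3]=-R.T@np.array(m['t'])
    return p,d,m,C
def ray(uv,m):
    K=np.array(m['K']); k=m['k1']
    return cv2.undistortPoints(np.array([[uv]],float),K,np.array([k,0,0,0,0.]))[0,0]
def world(uv,d,m,C,z=None):
    x,y=ray(uv,m)
    if z is None: return (C@np.array([x*d,y*d,d,1]))[:3]
    v=C[:3,:3]@np.array([x,y,1]); o=C[:3,3]; return o+v*(z-o[2])/v[2]
def cloud(d,m,C):
    h,w=d.shape; u,v=np.meshgrid(np.arange(w),np.arange(h))
    K=np.array(m['K']); pts=cv2.undistortPoints(np.stack([u,v],-1).reshape(-1,1,2).astype(float),K,np.array([m['k1'],0,0,0,0.])).reshape(h,w,2)
    P=np.concatenate([pts*d[...,None],d[...,None]],-1)
    return P@C[:3,:3].T+C[:3,3]
def save(n,p): cv2.imwrite('pics/'+n+'.png',cv2.cvtColor(p,cv2.COLOR_RGB2BGR))
E
python3 - <<'E'
from h import *
pics=[]
for n in ['top','scene']:
    p,d,m,C=cam(n); np.savez(n,p=p,d=d,C=C); pics.append(p)
    for l in ['cap_grip','neck_top','analyser','loupe','burner','weights','dish','magnifier','calipers']:
        for r in robot.recognise(n,l)[:3]:
            u,v=np.round(r['uv']).astype(int)
            print(n,l,u,v,round(r['confidence'],2),world(r['uv'],d[v,u],m,C).round(3))
    print(np.round(C[:3],3).tolist())
save('top',pics[0]);save('scene',pics[1])
s=robot.read_state();print(s['t'],s['orientation'],s['force'])
E
```

```text
top cap_grip 166 233 0.8 [0.46  0.281 0.03 ]
top cap_grip 190 273 0.76 [0.337 0.195 0.064]
top cap_grip 198 239 0.53 [0.441 0.175 0.034]
top neck_top 290 219 0.62 [ 0.503 -0.111  0.089]
top burner 219 141 0.71 [0.744 0.106 0.09 ]
top weights 133 180 0.59 [0.629 0.39  0.043]
top dish 203 174 0.69 [0.655 0.166 0.003]
top magnifier 124 270 0.65 [0.337 0.424 0.005]
top magnifier 218 142 0.4 [0.74  0.111 0.089]
top calipers 385 247 0.72 [ 0.416 -0.425  0.007]
[[0.006, -0.996, 0.087, 0.45], [-1.0, -0.004, 0.024, -0.037], [-0.023, -0.087, -0.996, 1.375]]
scene cap_grip 295 154 0.77 [0.47  0.273 0.032]
scene cap_grip 255 148 0.76 [0.338 0.179 0.031]
scene cap_grip 272 164 0.65 [0.462 0.156 0.039]
scene neck_top 223 209 0.63 [ 0.535 -0.136  0.06 ]
scene neck_top 322 216 0.34 [0.769 0.076 0.071]
scene analyser 222 206 0.67 [ 0.522 -0.13   0.061]
scene loupe 184 282 0.48 [ 0.66  -0.374  0.032]
scene burner 323 215 0.97 [0.774 0.077 0.078]
scene weights 346 163 0.71 [0.641 0.371 0.045]
scene dish 309 193 0.88 [0.634 0.178 0.003]
scene magnifier 293 132 0.81 [0.342 0.398 0.008]
scene calipers 126 245 0.68 [ 0.418 -0.433  0.008]
[[0.663, 0.533, -0.526, 1.191], [0.749, -0.46, 0.477, -0.601], [0.012, -0.71, -0.704, 0.935]]
1.0 [5.93027300e-01 3.08508602e+00 6.60296116e-05] [ 0.19725635 -0.6151308  -0.02668901]
```

```bash
python3 - <<'E'
from h import *
p=np.load('top.npz')['p']; q=np.load('scene.npz')['p']
a=cv2.resize(p[195:300,130:330],(800,420),interpolation=cv2.INTER_CUBIC)
save('caps',a)
E
```

```text
(no output)
```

View pics/top.png

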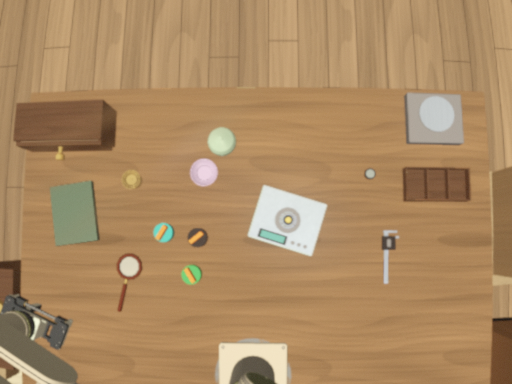

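View pics/caps.png

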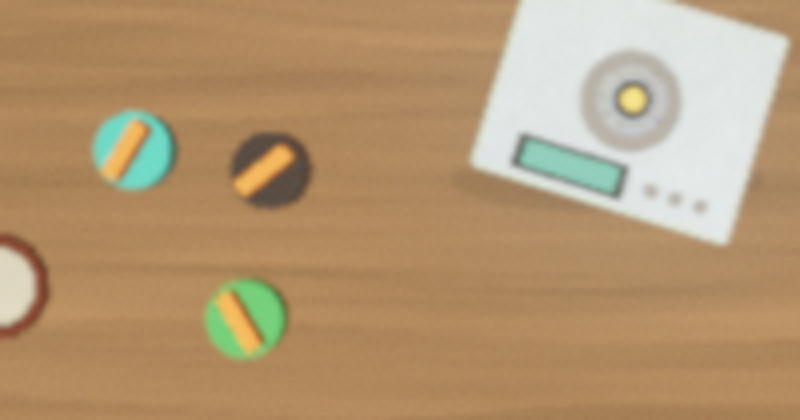

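Three candidates: turquoise (164,233), black (198,238) and green (191,274). The black one with the orange bar at (198,238) fits the description, and the crop confirms it. The neck is at about (288,220).

```bash
python3 - <<'E'
from h import *
z=np.load('top.npz'); m=robot.camera_model('top'); C=z['C']; p=z['p']
print('neck',world((287.8,219.8),0,m,C,.0875))
hsv=cv2.cvtColor(p,cv2.COLOR_RGB2HSV)[225:255,183:215]
mk=(hsv[...,0]>8)&(hsv[...,0]<22)&(hsv[...,1]>150)&(hsv[...,2]>170)
n,l,s,c=cv2.connectedComponentsWithStats(mk.astype(np.uint8))
i=1+s[1:,4].argmax(); v,u=np.where(l==i); print(s[i])
P=np.array([world((a+183,b+225),0,m,C,.0596)[:2] for a,b in zip(u,v)])
c=P.mean(0); w,V=np.linalg.eigh(np.cov((P-c).T)); print('bar',c,V[:,1],np.degrees(np.arctan2(V[1,1],V[0,1])),np.sqrt(w*12))
s=robot.read_state(); R=Ro.from_rotvec(s['orientation']).as_matrix()
print(R.round(3),s['tool_pos'],s['opening']); print(np.round(robot.camera_model('wrist')['tool_from_camera'],3), robot.camera_model('wrist')['K'])
print('delta tool',R.T@(np.r_[c,.2]-s['tool_pos']))
E
```

```text
neck [ 0.50112069 -0.1057555   0.0875    ]
[ 6  6 14 13 80]
bar [0.4466694  0.17885347] [-0.63085496  0.77590078] 129.11322799469963 [0.01585534 0.04885486]
[[-0.929  0.371  0.   ]
 [ 0.371  0.929  0.   ]
 [-0.     0.    -1.   ]] [0.22244305 0.5572654  0.19735466] 0.09278561617364404
[[ 0.001 -0.957 -0.291  0.081]
 [ 1.     0.001 -0.001 -0.001]
 [ 0.001 -0.291  0.957 -0.188]
 [ 0.     0.     0.     1.   ]] [[299.43240796   0.         253.9063068 ]
 [  0.         299.43240796 192.25132759]
 [  0.           0.           1.        ]]
delta tool [-0.34854223 -0.268312   -0.00265142]
```

{"op": "move_arm", "data": {
  "deltas": [-0.06,-0.046,0,0,0,0.1,0.5,-0.12,-0.092,0,0,0,0.2,0.5,-0.174,-0.134,0,0,0,0.3,0.5,-0.226,-0.174,0,0,0,0.4,0.5,-0.278,-0.214,0.01,0,0,0.508,0.5,-0.32,-0.246,0.02,0,0,0.508,0.5,-0.348,-0.268,0.027,0,0,0.508,0.5,-0.348,-0.268,0.027,0,0,0.508,0.5,-0.348,-0.268,0.027,0,0,0.508,0.5],
  "squeeze": 40
}}

```text
t: 2.12
tool_pos: [0.4462, 0.1794, 0.1704]
orientation: [-1.351, -2.836, -0.0]
force: [0.3, 1.0, 0.8]
opening: 0.0462
gripper_force: 0.0
```

```bash
cat > bar.py <<'E'
from h import *
s=robot.read_state(); p,d,m,C=cam('wrist'); save('w1',p)
X=cloud(d,m,C)
hsv=cv2.cvtColor(p,cv2.COLOR_RGB2HSV)
mk=(hsv[...,0]>6)&(hsv[...,0]<22)&(hsv[...,1]>150)&(hsv[...,2]>150)
z=np.where(d>0,X[...,2],0); print('z hist',np.histogram(z[mk],bins=[-.01,.02,.04,.05,.055,.06,.065,.07])[0])
n,l,st,c=cv2.connectedComponentsWithStats((mk&(z>.052)).astype(np.uint8))
for i in range(1,n):
    if st[i,4]<200: continue
    v,u=np.where(l==i)
    P=np.array([world((a,b),0,m,C,.0596)[:2] for a,b in zip(u,v)])
    r=cv2.minAreaRect((P*1000).astype(np.float32)); c=P.mean(0); w,V=np.linalg.eigh(np.cov((P-c).T))
    print(st[i],c.round(4),np.degrees(np.arctan2(V[1,1],V[0,1])),np.sqrt(w*12),r,'z',np.median(z[v,u]),X[v,u].mean(0))
s=robot.read_state(); R=Ro.from_rotvec(s['orientation']).as_matrix()
print(R.round(3),s['tool_pos'],s['q'].round(2) if hasattr(s['q'],'round') else s['q'],s['force'],s['t'])
E
python3 bar.py
```

```text
z hist [  42  381  255   11  593 1456    0]
[323  81  26  52 709] [0.4594 0.2888] 149.03897709453958 [0.01340699 0.04892755] ((459.964111328125, 288.5330810546875), (13.554997444152832, 49.257320404052734), 59.08088302612305) z 0.06032020965504026 [0.45925369 0.28867057 0.06029541]
[144  85  52  20 732] [0.3277 0.1964] -147.91444674252529 [0.01353945 0.04950729] ((327.44122314453125, 196.25619506835938), (49.65316390991211, 13.626230239868164), 31.776897430419922) z 0.060401413244603214 [0.3279259  0.19653993 0.06039941]
[247 158  13  48 619] [0.4447 0.1791] 128.93855067163446 [0.01335702 0.05117837] ((444.87054443359375, 178.8625946044922), (12.689637184143066, 50.25484085083008), 39.08265686035156) z 0.060512335865747335 [0.44455091 0.17930569 0.06039394]
[[-0.631  0.776  0.   ]
 [ 0.776  0.631  0.001]
 [ 0.     0.    -1.   ]] [0.44601892 0.18014087 0.17060748] [ 0.28 -0.18  1.85  0.    1.48 -0.41] [ 0.01291892  0.48296429 -0.19205798] 2.175
```

{"op": "move_arm", "data": {
  "deltas": [0,-0.001,0.04,0,0,0,0.4,0,-0.0017,0.08,0,0,0,0.4,0,-0.0017,0.105,0,0,0,0.4,0,-0.0017,0.12,0,0,0,0.4,0,-0.0017,0.125,0,0,0,0.4,0,-0.0017,0.125,0,0,0,0,0,-0.0017,0.125,0,0,0,0,0,-0.0017,0.125,0,0,0,0,0,-0.0017,0.125,0,0,0,0],
  "squeeze": 40
}}

```text
t: 3.3
tool_pos: [0.4453, 0.1783, 0.0458]
orientation: [1.349, 2.836, 0.001]
force: [-0.5, 0.6, 0.1]
opening: 0.0024
gripper_force: 0.0
```

```bash
python3 - <<'E'
from h import *
p,d,m,C=cam('wrist'); q,_,_,_=cam('scene'); save('w2',np.hstack([p[100:384],]))
s=robot.read_state(); print(s['opening'],s['gripper_force'],s['tool_pos'])
q=cv2.resize(q[110:210,200:340],(560,400)); save('s2',np.vstack([cv2.copyMakeBorder(q[::2,::2],0,0,0,512-280,0),p]))
E
```

```text
0.0005945528615895687 0.0 [0.44513657 0.1782416  0.0455596 ]
```

View pics/s2.png

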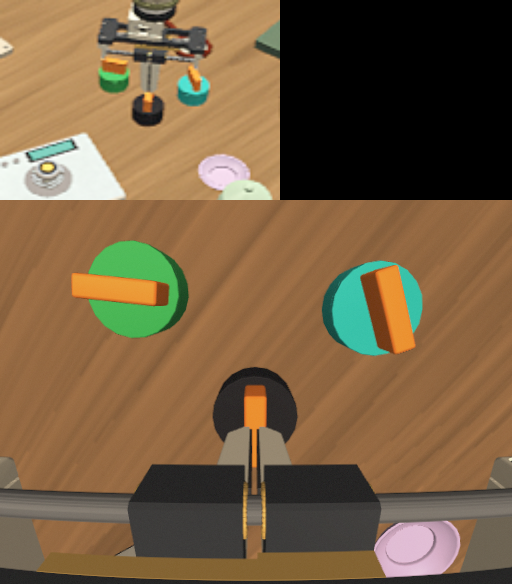

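```bash
python3 - <<'E'
from h import *
p,d,m,C=cam('wrist'); X=cloud(d,m,C); s=robot.read_state()
R=Ro.from_rotvec(s['orientation']).as_matrix(); L=(X-s['tool_pos'])@R
for v in list(range(165,300,8)): print(v,[ (u,L[v,u].round(3).tolist(),p[v,u].tolist()) for u in (228,250,255,285)])
T=np.array(m['tool_from_camera']);q=np.linalg.inv(T)
for t in ([0,0,0],[0,0,.011],[0,0,-.008]):
    c=q[:3,:3]@t+q[:3,3]; print(t,c[:2]/c[2]*m['K'][0][0]+np.array([m['K'][0][2],m['K'][1][2]]),c[2])
print(s['opening'],s['gripper_force'],robot.tips_ahead)
E
```

```text
165 [(228, [0.032, -0.021, 0.045], [155, 109, 69]), (250, [0.032, -0.003, 0.044], [143, 102, 65]), (255, [0.032, 0.001, 0.043], [151, 106, 66]), (285, [0.032, 0.024, 0.044], [142, 100, 63])]
173 [(228, [0.026, -0.021, 0.044], [148, 106, 68]), (250, [0.031, -0.003, 0.023], [24, 21, 25]), (255, [0.031, 0.0, 0.022], [30, 28, 27]), (285, [0.026, 0.024, 0.043], [142, 100, 63])]
181 [(228, [0.024, -0.02, 0.027], [28, 27, 27]), (250, [0.027, -0.003, 0.012], [44, 40, 40]), (255, [0.028, 0.0, 0.011], [47, 43, 42]), (285, [0.08, -0.0, -0.188], [111, 79, 50])]
189 [(228, [0.021, -0.018, 0.013], [46, 42, 41]), (250, [0.025, -0.003, 0.001], [163, 82, 31]), (255, [0.025, 0.0, 0.001], [164, 82, 31]), (285, [0.022, 0.021, 0.013], [44, 42, 40])]
197 [(228, [0.016, -0.019, 0.012], [45, 43, 40]), (250, [0.024, -0.003, -0.014], [234, 132, 45]), (255, [0.025, 0.0, -0.015], [233, 130, 44]), (285, [0.016, 0.022, 0.013], [49, 45, 42])]
205 [(228, [0.01, -0.019, 0.012], [44, 42, 41]), (250, [0.019, -0.003, -0.015], [235, 143, 48]), (255, [0.02, 0.0, -0.015], [236, 145, 50]), (285, [0.01, 0.022, 0.012], [44, 
[... 1601 characters left out ...]
, -0.075], [102, 93, 78]), (255, [0.007, 0.0, -0.075], [62, 48, 37]), (285, [0.036, 0.008, -0.119], [31, 34, 31])]
285 [(228, [0.035, -0.007, -0.122], [38, 36, 36]), (250, [0.034, -0.001, -0.12], [125, 95, 49]), (255, [0.007, 0.0, -0.081], [68, 52, 40]), (285, [0.036, 0.008, -0.123], [37, 34, 37])]
293 [(228, [0.036, -0.007, -0.126], [39, 39, 37]), (250, [0.033, -0.001, -0.122], [162, 122, 63]), (255, [0.004, 0.0, -0.082], [85, 70, 58]), (285, [0.035, 0.007, -0.126], [38, 38, 38])]
[0, 0, 0] [254.45981038 224.78432466] 0.2035534004708011
[0, 0, 0.011] [254.43622395 218.69974892] 0.2140755658853784
[0, 0, -0.008] [254.47855558 229.62001225] 0.19590091653292668
0.00040736864608453767 0.0 0.011
```

The gripper closed with nothing in it. In the picture the finger ends stop above the bar, around row 229, so the fingertips sit well behind where the stated tool frame puts them. I'll raise the arm, open the gripper and measure the tips with the wrist depth.

{"op": "move_arm", "data": {
  "deltas": [0,0,-0.03,0,0,0,0,0,0,-0.03,0,0,0,0.5,0,0,-0.03,0,0,0,0.5,0,0,-0.03,0,0,0,0.5]
}}

```text
t: 3.95
tool_pos: [0.4442, 0.178, 0.0742]
orientation: [-1.349, -2.836, 0.002]
force: [0.0, -0.2, -0.2]
opening: 0.026
gripper_force: 0.0
```

```bash
python3 - <<'E'
from h import *
p,d,m,C=cam('wrist'); X=cloud(d,m,C); s=robot.read_state()
R=Ro.from_rotvec(s['orientation']).as_matrix(); L=(X-s['tool_pos'])@R
save('w3',p)
ok=(d>0.05)&(abs(L[...,0])<.012)&(abs(L[...,1])<.06)&(abs(L[...,1])>.018)&(X[...,2]>.066)
print('max z of finger, tool frame',np.sort(L[ok][:,2])[-10:].round(4), np.percentile(L[ok],[0,1,50,99,100],axis=0).round(4))
h=np.histogram(L[ok][:,2],bins=np.arange(-.12,.03,.005));print(h[0])
v,u=np.where(ok&(L[...,2]>np.sort(L[ok][:,2])[-40]));print(u.min(),u.max(),v.min(),v.max())
print(s['opening'],s['tool_pos'],s['q'])
E
```

```text
max z of finger, tool frame [-0.0247 -0.0244 -0.0243 -0.0241 -0.0241 -0.0241 -0.0241 -0.0231 -0.0229
 -0.0223] [[ 0.0073 -0.029  -0.0886]
 [ 0.0077 -0.0283 -0.0845]
 [ 0.0085 -0.0184 -0.0559]
 [ 0.0093  0.0275 -0.0261]
 [ 0.01    0.0285 -0.0223]]
[  0   0   0   0   0   0  15  46  75  89 155 243 209 168 147 144 123 118
  56  10   0   0   0   0   0   0   0   0   0]
213 294 227 231
0.029865572674762305 [0.44421788 0.17806447 0.07431838] [ 2.74040836e-01 -1.04073715e-01  1.95485413e+00  1.08325851e-05
  1.29245032e+00 -4.08972002e-01]
```

View pics/w3.png

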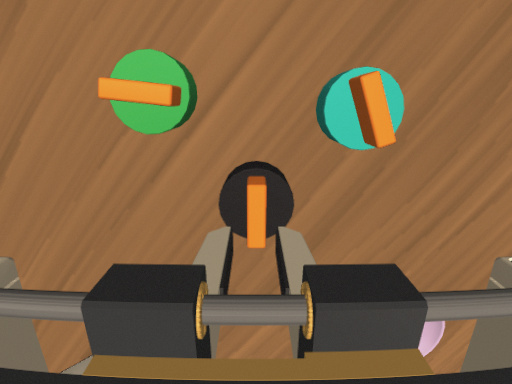

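The fingertips are visibly 24.5 mm behind the TCP (rows ~230, cols 215/292), not 11 mm ahead of it. The bar lies between them at column 257. I'll use the measured tips from here on and descend another 62 mm.

{"op": "move_arm", "data": {
  "deltas": [0,0.0007,0.0,0,0,0,0.45,0,0.0007,0.025,0,0,0,0.45,0,0.0007,0.045,0,0,0,0.45,0,0.0007,0.058,0,0,0,0.45,0,0.0007,0.062,0,0,0,0.45,0,0.0007,0.062,0,0,0,0.45]
}}

```text
t: 4.75
tool_pos: [0.4456, 0.1787, 0.0135]
orientation: [-1.349, -2.837, 0.0]
force: [0.6, -0.3, -0.1]
opening: 0.0417
gripper_force: 0.0
```

{"op": "move_arm", "data": {
  "deltas": [0,0,0,0,0,0,0,0,0,0,0,0,0,0,0,0,0,0,0,0,0,0,0,0,0,0,0,0,0,0,0,0,0,0,0],
  "squeeze": 40
}}

```text
t: 5.38
tool_pos: [0.4457, 0.1788, 0.0137]
orientation: [1.349, 2.837, 0.001]
force: [-0.4, -0.8, 3.0]
opening: 0.0136
gripper_force: 40.0
```

{"op": "move_arm", "data": {
  "deltas": [0,0,-0.04,0,0,0,0,0,0,-0.09,0,0,0,0,-0.02,0,-0.14,0,0,0.15,0,-0.06,-0.01,-0.15,0,0,0.3,0,-0.1,-0.02,-0.15,0,0,0.45,0,-0.14,-0.03,-0.15,0,0,0.6,0,-0.18,-0.04,-0.15,0,0,0.75,0,-0.204,-0.0455,-0.15,0,0,0.9,0,-0.204,-0.0455,-0.15,0,0,1.05,0,-0.204,-0.0455,-0.15,0,0,1.05,0,-0.204,-0.0455,-0.15,0,0,1.05,0]
}}

```text
t: 6.75
tool_pos: [0.5386, -0.008, 0.163]
orientation: [-2.586, -1.783, 0.001]
force: [0.6, 0.4, -2.1]
opening: 0.0137
gripper_force: 40.0
```

```bash
cat > look.py <<'E'
from h import *
import sys
p,d,m,C=cam('wrist'); save(sys.argv[1],p); X=cloud(d,m,C); s=robot.read_state()
np.savez('lk',p=p,d=d,X=X)
R=Ro.from_rotvec(s['orientation']).as_matrix(); L=(X-s['tool_pos'])@R
print(s['t'],s['tool_pos'],s['q'],s['opening'],s['gripper_force'],s['force']); print(R.round(3))
for r in robot.recognise('wrist','neck_top')[:2]:
    u,v=r['uv']; print('neck_top',r, world((u,v),0,m,C,.0875))
# horizontal planes: neck top
ok=(d>.05)&(np.hypot(X[...,0]-.501,X[...,1]+.106)<.05)
print('z hist',np.histogram(X[ok][:,2],bins=np.arange(.05,.15,.005)))
nt=ok&(abs(X[...,2]-.0875)<.003)
Q=X[nt][:,:2]; print(len(Q)); c,r=cv2.minEnclosingCircle((Q*1000).astype(np.float32)); print('enclosing',c,r, Q.mean(0))
print('bar', [ (L[a][...].mean(0).round(4)) for a in [ (d>0)&(abs(L[...,2]+.046)<.004)&(abs(L[...,0])<.06)&(abs(L[...,1])<.03)]])
E
python3 look.py w4
```

```text
6.8 [ 0.53870063 -0.00788241  0.16311654] [-1.09825121e-01 -1.64280251e-02  1.70329833e+00  2.29334465e-05
  1.45512279e+00  2.53848505e-01] 0.013594241471885107 39.99889254570007 [ 0.61975708 -0.15256855 -1.711329  ]
[[ 0.356  0.935 -0.   ]
 [ 0.935 -0.356  0.   ]
 [-0.    -0.    -1.   ]]
neck_top {'uv': [214.4, 199.5], 'confidence': 0.64} [ 0.5024301  -0.00153995  0.0875    ]
z hist (array([ 0,  0,  0,  0,  0,  0,  0, 27,  0,  0,  0,  0,  0,  0,  0,  0,  0,
        0,  0]), array([0.05 , 0.055, 0.06 , 0.065, 0.07 , 0.075, 0.08 , 0.085, 0.09 ,
       0.095, 0.1  , 0.105, 0.11 , 0.115, 0.12 , 0.125, 0.13 , 0.135,
       0.14 , 0.145]))
27
enclosing (502.8170471191406, -104.20993041992188) 14.822793960571289 [ 0.50472309 -0.10574749]
bar [array([ 0.004 ,  0.0002, -0.0465])]
```

View pics/w4.png

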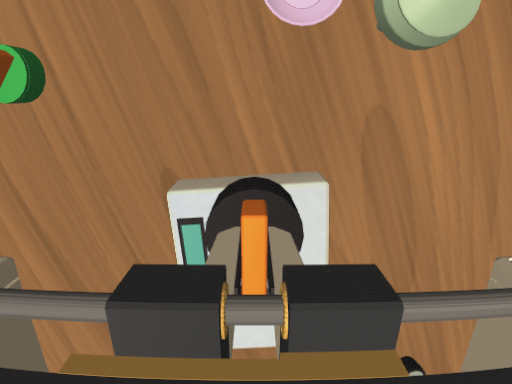

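The cap is held, but the gripper hides the neck from this side. I'll go past it so the neck lies under the camera.

{"op": "move_arm", "data": {
  "deltas": [-0.05,0,0,0,0,0,0,-0.1,0,0,0,0,0,0,-0.15,0,0,0,0,0,0,-0.175,0,0,0,0,0,0,-0.175,0,0,0,0,0,0,-0.175,0,0,0,0,0,0]
}}

```text
t: 7.6
tool_pos: [0.4764, -0.1709, 0.1634]
orientation: [-2.589, -1.78, -0.001]
force: [0.2, 0.2, -1.2]
opening: 0.0139
gripper_force: 40.0
```

```bash
python3 look.py w5
```

```text
7.65 [ 0.47649627 -0.17062862  0.16334026] [-4.45523466e-01 -1.07383276e-01  1.79001645e+00  4.13706329e-04
  1.45895126e+00 -8.00279860e-02] 0.014132418807098361 39.998910427093506 [-0.21656032  0.67780352 -1.81043304]
[[ 0.357  0.934  0.   ]
 [ 0.934 -0.357  0.   ]
 [ 0.     0.    -1.   ]]
z hist (array([   0,  364, 5914,    1,  164,  569,  134, 1689,  106,    0,    0,
          0,    0,    0,    0,    0,    0,    0,    0]), array([0.05 , 0.055, 0.06 , 0.065, 0.07 , 0.075, 0.08 , 0.085, 0.09 ,
       0.095, 0.1  , 0.105, 0.11 , 0.115, 0.12 , 0.125, 0.13 , 0.135,
       0.14 , 0.145]))
1773
enclosing (500.4819030761719, -107.61042785644531) 20.99415397644043 [ 0.50063813 -0.1069271 ]
bar [array([ 0.0039,  0.0003, -0.0466])]
```

View pics/w5.png

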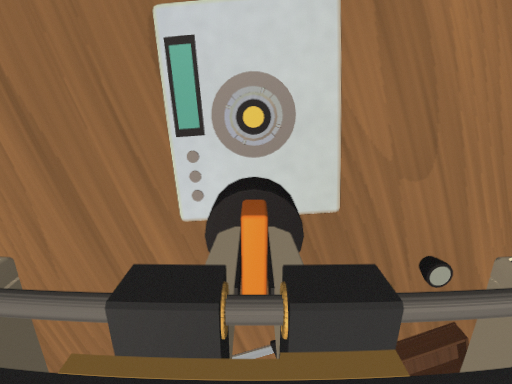

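```bash
cat > fit.py <<'E'
from h import *
from scipy.optimize import least_squares
z=np.load('lk.npz'); p,d,X=z['p'],z['d'],z['X']; s=robot.read_state(); m=robot.camera_model('wrist')
R=Ro.from_rotvec(s['orientation']).as_matrix(); W=np.eye(4);W[:3,:3]=R;W[:3,3]=s['tool_pos'];C=W@np.array(m['tool_from_camera'])
n=(np.hypot(X[...,0]-.5005,X[...,1]+.107)<.017)&(d>.05); print('top z',np.percentile(X[n][:,2],[10,50,90]))
hsv=cv2.cvtColor(p,cv2.COLOR_RGB2HSV)
y=(hsv[...,0]>18)&(hsv[...,0]<35)&(hsv[...,1]>120)&(hsv[...,2]>150)&n
v,u=np.where(y); zt=np.median(X[y][:,2]); print('yellow',u.mean(),v.mean(),zt,world((u.mean(),v.mean()),0,m,C,zt))
def circ(Q): 
    f=least_squares(lambda a:np.hypot(Q[:,0]-a[0],Q[:,1]-a[1])-a[2],[*Q.mean(0),.02],loss='soft_l1',f_scale=.0005); return f.x.round(4),len(Q)
# box-top hole edge: outer boundary of raised region (z>0.068) -> thread/ rim
for lo in (.068,.083,.0855):
    k=((X[...,2]>lo)&(np.hypot(X[...,0]-.5005,X[...,1]+.107)<.04)&(d>.05)).astype(np.uint8)
    c=max(cv2.findContours(k,0,cv2.CHAIN_APPROX_NONE)[0],key=cv2.contourArea)[:,0]
    print(lo,circ(np.array([X[b,a,:2] for a,b in c])))
L=(X-s['tool_pos'])@R
k=(d>.05)&(np.hypot(L[...,0],L[...,1])<.045)&(abs(L[...,2]+.018)<.006)
print('captop tool z',np.median(L[k][:,2]),k.sum())
k2=((L[...,2]<-.012)&(d>.05)&(L[...,2]>-.024)&(np.hypot(L[...,0],L[...,1])<.045)).astype(np.uint8)
c=max(cv2.findContours(k2,0,cv2.CHAIN_APPROX_NONE)[0],key=cv2.contourArea)[:,0]
Q=np.array([L[b,a,:2] for a,b in c]); Q=Q[np.hypot(*Q.T)>.027]; print('cap disc in tool',circ(Q))
b=(hsv[...,0]<22)&(hsv[...,1]>150)&(L[...,2]<-.03)&(L[...,2]>-.055)&(abs(L[...,1])<.012)&(abs(L[...,0])<.04)
print('bar end x max',np.percentile(L[b][:,0],[98,100]),'top z',np.percentile(L[b][:,2],[5,50]))
N=world((u.mean(),v.mean()),0,m,C,zt); print('neck in tool',R.T@(N-s['tool_pos']))
E
python3 fit.py
```

```text
top z [0.08789776 0.08885839 0.08992727]
yellow 252.95833333333334 116.40555555555555 0.08944192913004881 [ 0.50072139 -0.10658247  0.08944193]
0.068 (array([ 0.5015, -0.1045,  0.0419]), 682)
0.083 (array([ 0.5015, -0.1045,  0.0419]), 682)
0.0855 (array([ 0.5015, -0.1045,  0.0419]), 682)
captop tool z -0.018967457890996443 2894
cap disc in tool (array([0.0004, 0.0004, 0.0301]), 186)
bar end x max [0.02480202 0.02520598] top z [-0.0478685  -0.04675612]
neck in tool [ 0.06834543 -0.00023961  0.07390735]
```

{"op": "move_arm", "data": {
  "deltas": [0.04,0,0,0,0,0,0,0.068,-0.0005,0.01,0,0,0,0,0.068,-0.0005,0.035,0,0,0,0,0.068,-0.0005,0.05,0,0,0,0,0.068,-0.0005,0.058,0,0,0,0,0.068,-0.0005,0.06,0,0,0,0,0.068,-0.0005,0.06,0,0,0,0]
}}

```text
t: 8.57
tool_pos: [0.5004, -0.1083, 0.1039]
orientation: [2.589, 1.778, 0.001]
force: [0.1, -0.4, -0.6]
opening: 0.0136
gripper_force: 40.0
```

```bash
cat > st.py <<'E'
from h import *
F=[];P=[]
for i in range(4):
    s=robot.read_state();F.append(np.r_[s['force'],s['wrist_torque']]);P.append(s['tool_pos']);robot.read_camera('wrist')
s=robot.read_state();R=Ro.from_rotvec(s['orientation']).as_matrix()
print('t',s['t'],'pos',np.mean(P,0).round(4),'F',np.mean(F,0).round(2),'q6',round(s['q'][5],3),'yaw',np.degrees(np.arctan2(R[1,0],R[0,0])).round(1),'op',s['opening'],'err',R.T@(np.array([.5006,-.1069,.0875])-np.mean(P,0)))
E
python3 st.py
```

```text
t 8.775 pos [ 0.5005 -0.1083  0.1041] F [ 0.09  0.2  -1.07 -0.06  0.07  0.01] q6 0.054 yaw 69.0 op 0.013528939594328415 err [ 0.00132908 -0.00046667  0.01657367]
```

{"op": "move_arm", "data": {
  "deltas": [0.001,0,0.002,0,0,0,0,0.001,0,0.004,0,0,0,0,0.001,0,0.006,0,0,0,0,0.001,0,0.008,0,0,0,0,0.001,0,0.008,0,0,0,0]
}}

```text
t: 9.4
tool_pos: [0.5002, -0.1069, 0.095]
orientation: [-2.589, -1.779, 0.001]
force: [-0.1, -0.3, -1.4]
opening: 0.0136
gripper_force: 40.0
```

{"op": "move_arm", "data": {
  "deltas": [0,0,0.001,0,0,0,0,0,0,0.002,0,0,0,0,0,0,0.003,0,0,0,0,0,0,0.004,0,0,0,0,0,0,0.004,0,0,0,0]
}}

```text
t: 10.02
tool_pos: [0.5004, -0.107, 0.0912]
orientation: [-2.589, -1.779, 0.0]
force: [0.8, -0.1, -1.4]
opening: 0.0136
gripper_force: 40.0
```

```bash
python3 st.py
```

```text
t 10.225 pos [ 0.5004 -0.107   0.0913] F [-0.17  0.19 -1.32 -0.06  0.09 -0.01] q6 0.056 yaw 69.0 op 0.013635638399624082 err [0.00015985 0.00013494 0.00379527]
```

{"op": "move_arm", "data": {
  "deltas": [0,0,0.001,0,0,0,0,0,0,0.002,0,0,0,0,0,0,0.003,0,0,0,0,0,0,0.003,0,0,0,0]
}}

```text
t: 10.72
tool_pos: [0.5003, -0.107, 0.0882]
orientation: [-2.589, -1.779, 0.0]
force: [-0.3, -0.4, -1.3]
opening: 0.0137
gripper_force: 40.0
```

```bash
python3 st.py
```

```text
t 10.925 pos [ 0.5004 -0.107   0.0883] F [-0.1  -0.02 -1.23 -0.08  0.08  0.02] q6 0.056 yaw 69.0 op 0.014036351004543418 err [0.00016416 0.00015808 0.00078481]
```

{"op": "move_arm", "data": {
  "deltas": [0,0,0.0005,0,0,0,0,0,0,0.001,0,0,0,0,0,0,0.0015,0,0,0,0,0,0,0.0015,0,0,0,0]
}}

```text
t: 11.42
tool_pos: [0.5004, -0.107, 0.0867]
orientation: [-2.589, -1.779, 0.0]
force: [0.7, -1.0, -1.3]
opening: 0.0143
gripper_force: 40.0
```

{"op": "move_arm", "data": {
  "deltas": [0,0,0.0005,0,0,0,0,0,0,0.001,0,0,0,0,0,0,0.0015,0,0,0,0,0,0,0.0015,0,0,0,0]
}}

```text
t: 11.92
tool_pos: [0.5007, -0.1071, 0.0862]
orientation: [2.589, 1.779, 0.0]
force: [-2.8, 0.9, 7.4]
opening: 0.0138
gripper_force: 40.0
```

{"op": "move_arm", "data": {
  "deltas": [0,0,-0.0004,0,0,-0.04,0,0,0,-0.0006,0,0,-0.08,0,0,0,-0.0009,0,0,-0.12,0,0,0,-0.0009,0,0,-0.12,0]
}}

```text
t: 12.42
tool_pos: [0.5009, -0.1071, 0.0868]
orientation: [2.478, 1.93, 0.001]
force: [-1.3, 0.4, 3.8]
opening: 0.0139
gripper_force: 40.0
```

```bash
python3 st.py
```

```text
t 12.625 pos [ 0.5009 -0.1071  0.0868] F [-0.75  0.02  4.4   0.03  0.29  0.02] q6 -0.063 yaw 75.8 op 0.013951762723806174 err [ 0.00011924 -0.00031825 -0.00072156]
```

{"op": "move_arm", "data": {
  "deltas": [0,0,-0.0002,0,0,-0.04,0,0,0,-0.0004,0,0,-0.08,0,0,0,-0.0006,0,0,-0.12,0,0,0,-0.0006,0,0,-0.12,0]
}}

```text
t: 13.12
tool_pos: [0.5009, -0.1071, 0.0871]
orientation: [2.358, 2.075, 0.001]
force: [1.6, 0.7, 4.0]
opening: 0.0139
gripper_force: 40.0
```

{"op": "move_arm", "data": {
  "deltas": [0,0,-0.0002,0,0,-0.04,0,0,0,-0.0003,0,0,-0.08,0,0,0,-0.0005,0,0,-0.12,0,0,0,-0.0005,0,0,-0.12,0]
}}

```text
t: 13.62
tool_pos: [0.4998, -0.1068, 0.0865]
orientation: [-2.23, -2.211, 0.001]
force: [-0.2, 0.8, -1.4]
opening: 0.0138
gripper_force: 40.0
```

Contact was lost at about 89° yaw, so the lugs are over the gaps. Lowering gently.

{"op": "move_arm", "data": {
  "deltas": [0,0,0.0005,0,0,0,0,0,0,0.001,0,0,0,0,0,0,0.0015,0,0,0,0,0,0,0.0015,0,0,0,0]
}}

```text
t: 14.12
tool_pos: [0.5004, -0.107, 0.0858]
orientation: [-2.229, -2.213, 0.0]
force: [-0.0, -0.1, -1.6]
opening: 0.0138
gripper_force: 40.0
```

```bash
python3 st.py
```

```text
t 14.325 pos [ 0.5004 -0.107   0.0858] F [ 0.21  0.11 -0.97 -0.08  0.06 -0.01] q6 -0.304 yaw 89.6 op 0.013826472159010917 err [ 9.68654217e-05  1.61824222e-04 -1.67470713e-03]
```

{"op": "move_arm", "data": {
  "deltas": [0,0,0.0005,0,0,0,0,0,0,0.001,0,0,0,0,0,0,0.0015,0,0,0,0,0,0,0.002,0,0,0,0,0,0,0.002,0,0,0,0]
}}

```text
t: 14.95
tool_pos: [0.5005, -0.107, 0.0838]
orientation: [2.229, 2.214, -0.0]
force: [1.1, 0.3, -0.9]
opening: 0.0138
gripper_force: 40.0
```

{"op": "move_arm", "data": {
  "deltas": [0,0,0.0005,0,0,0,0,0,0,0.001,0,0,0,0,0,0,0.0015,0,0,0,0,0,0,0.0015,0,0,0,0]
}}

```text
t: 15.45
tool_pos: [0.5005, -0.107, 0.0823]
orientation: [2.229, 2.214, 0.0]
force: [0.0, 0.5, -1.3]
opening: 0.014
gripper_force: 40.0
```

{"op": "move_arm", "data": {
  "deltas": [0,0,0.0005,0,0,0,0,0,0,0.001,0,0,0,0,0,0,0.0015,0,0,0,0,0,0,0.0015,0,0,0,0]
}}

```text
t: 15.95
tool_pos: [0.5003, -0.107, 0.0807]
orientation: [-2.229, -2.213, 0.0]
force: [-0.5, 0.7, -1.5]
opening: 0.0135
gripper_force: 40.0
```

{"op": "move_arm", "data": {
  "deltas": [0,0,0.0005,0,0,0,0,0,0,0.001,0,0,0,0,0,0,0.0015,0,0,0,0,0,0,0.0015,0,0,0,0]
}}

```text
t: 16.45
tool_pos: [0.5004, -0.107, 0.0793]
orientation: [-2.229, -2.214, 0.0]
force: [-0.9, 0.3, -1.9]
opening: 0.014
gripper_force: 40.0
```

{"op": "move_arm", "data": {
  "deltas": [0,0,0.0005,0,0,0,0,0,0,0.001,0,0,0,0,0,0,0.001,0,0,0,0]
}}

```text
t: 16.82
tool_pos: [0.5006, -0.1071, 0.0787]
orientation: [2.229, 2.213, 0.0]
force: [-1.1, 0.4, 2.9]
opening: 0.0137
gripper_force: 40.0
```

```bash
python3 st.py
```

```text
t 17.025 pos [ 0.5006 -0.1071  0.0787] F [-1.67  0.08  2.72  0.02  0.39  0.01] q6 -0.304 yaw 89.6 op 0.013832608676049334 err [ 1.71825046e-04  7.82180055e-06 -8.80866876e-03]
```

That's the click: it dropped 8.4 mm to about 23.5 mm above the neck. Now I turn it clockwise and let it sink.

{"op": "move_arm", "data": {
  "deltas": [0,0,0.0002,0,0,0.05,0,0,0,0.0004,0,0,0.1,0,0,0,0.0006,0,0,0.15,0,0,0,0.0006,0,0,0.15,0]
}}

```text
t: 17.52
tool_pos: [0.5009, -0.1073, 0.078]
orientation: [2.388, 2.04, 0.001]
force: [0.4, -0.3, 2.9]
opening: 0.0135
gripper_force: 40.0
```

```bash
python3 st.py
```

```text
t 17.725 pos [ 0.5009 -0.1072  0.078 ] F [ 0.76 -0.4   2.66 -0.24 -0.07 -0.04] q6 -0.155 yaw 81.0 op 0.013886919667442725 err [ 0.00026968 -0.00036511 -0.00945207]
```

{"op": "move_arm", "data": {
  "deltas": [0,0,0.0002,0,0,0.05,0,0,0,0.0004,0,0,0.1,0,0,0,0.0006,0,0,0.15,0,0,0,0.0009,0,0,0.2,0,0,0,0.0009,0,0,0.2,0]
}}

```text
t: 18.35
tool_pos: [0.5007, -0.107, 0.0771]
orientation: [2.58, 1.792, 0.001]
force: [-0.5, -0.8, 5.1]
opening: 0.0139
gripper_force: 40.0
```

{"op": "move_arm", "data": {
  "deltas": [0,0,0.0002,0,0,0.05,0,0,0,0.0004,0,0,0.1,0,0,0,0.0006,0,0,0.15,0,0,0,0.0009,0,0,0.2,0,0,0,0.0009,0,0,0.2,0]
}}

```text
t: 18.98
tool_pos: [0.5007, -0.1071, 0.0762]
orientation: [2.745, 1.527, 0.001]
force: [0.4, -1.0, 4.4]
opening: 0.0137
gripper_force: 40.0
```

```bash
python3 st.py
```

```text
t 19.175 pos [ 0.5007 -0.1071  0.0762] F [ 0.52 -1.16  4.67 -0.2   0.07 -0.11] q6 0.244 yaw 58.2 op 0.014043654126157193 err [ 0.00013327 -0.00017941 -0.01127895]
```

{"op": "move_arm", "data": {
  "deltas": [0,0,0.0002,0,0,0.05,0,0,0,0.0004,0,0,0.1,0,0,0,0.0006,0,0,0.15,0,0,0,0.0008,0,0,0.2,0,0,0,0.0008,0,0,0.2,0]
}}

```text
t: 19.8
tool_pos: [0.5007, -0.1071, 0.0754]
orientation: [2.884, 1.246, 0.001]
force: [0.7, -0.1, 4.6]
opening: 0.0138
gripper_force: 40.0
```

{"op": "move_arm", "data": {
  "deltas": [0,0,0.0002,0,0,0.05,0,0,0,0.0004,0,0,0.1,0,0,0,0.0006,0,0,0.15,0,0,0,0.0008,0,0,0.2,0,0,0,0.0008,0,0,0.2,0]
}}

```text
t: 20.42
tool_pos: [0.5006, -0.1071, 0.0746]
orientation: [2.994, 0.952, 0.0]
force: [0.1, -0.7, 5.2]
opening: 0.014
gripper_force: 40.0
```

```bash
python3 st.py
```

```text
t 20.625 pos [ 0.5006 -0.1071  0.0746] F [ 0.11 -0.86  5.29 -0.2   0.09 -0.08] q6 0.643 yaw 35.3 op 0.013696333664970457 err [ 0.0001204  -0.00015852 -0.01294683]
```

{"op": "move_arm", "data": {
  "deltas": [0,0,0.0001,0,0,0.035,0,0,0,0.0003,0,0,0.07,0,0,0,0.0004,0,0,0.105,0,0,0,0.0004,0,0,0.105,0]
}}

```text
t: 21.12
tool_pos: [0.5008, -0.1071, 0.0745]
orientation: [3.039, 0.794, 0.001]
force: [-1.3, -0.2, 7.8]
opening: 0.0141
gripper_force: 40.0
```

```bash
python3 st.py
```

```text
t 21.325 pos [ 0.5008 -0.1071  0.0745] F [-0.51 -0.27  7.95 -0.04  0.25 -0.05] q6 0.748 yaw 29.3 op 0.013837451132547333 err [-7.70599037e-05 -2.37129480e-04 -1.29676076e-02]
```

{"op": "move_arm", "data": {
  "deltas": [0,0,-0.0002,0,0,0.03,0,0,0,-0.0003,0,0,0.06,0,0,0,-0.0003,0,0,0.06,0]
}}

```text
t: 21.7
tool_pos: [0.5006, -0.107, 0.0745]
orientation: [3.062, 0.703, 0.0]
force: [-0.8, 1.2, 6.6]
opening: 0.0141
gripper_force: 40.0
```

```bash
python3 st.py
```

```text
t 21.9 pos [ 0.5006 -0.107   0.0746] F [-0.41  0.01  6.12 -0.04  0.19  0.01] q6 0.808 yaw 25.9 op 0.013845554886503639 err [ 2.71557113e-05 -5.94137749e-05 -1.29497100e-02]
```

{"op": "move_arm", "data": {
  "deltas": [0,0,0,0,0,0.03,0,0,0,0,0,0,0.06,0,0,0,0,0,0,0.06,0]
}}

```text
t: 22.28
tool_pos: [0.5001, -0.1067, 0.0745]
orientation: [-3.081, -0.612, 0.001]
force: [-2.9, 0.6, 9.2]
opening: 0.014
gripper_force: 40.2
```

```bash
python3 st.py
```

```text
t 22.475 pos [ 0.5001 -0.1067  0.0745] F [-2.74  0.99  8.67  0.18  0.71  0.46] q6 0.868 yaw 22.5 op 0.013740495843908265 err [ 0.00035078  0.00039126 -0.01296553]
```

The stop is met after 67° and the cap is seated. I'll relax the preload, release, and retreat straight up.

{"op": "move_arm", "data": {
  "deltas": [0,0,-0.0004,0,0,-0.02,0,0,0,-0.0008,0,0,-0.025,0,0,0,-0.0008,0,0,-0.025,0]
}}

```text
t: 22.85
tool_pos: [0.5, -0.1067, 0.0746]
orientation: [-3.074, -0.646, 0.001]
force: [-1.8, 1.6, 2.6]
opening: 0.0137
gripper_force: 40.0
```

{"op": "move_arm", "data": {
  "deltas": [0,0,0,0,0,0,0.4,0,0,0,0,0,0,0.4,0,0,0,0,0,0,0.4,0,0,0,0,0,0,0.4,0,0,-0.03,0,0,0,0.4,0,0,-0.08,0,0,0,0.4,-0.06,0,-0.12,0,0,0,0.4,-0.07,0,-0.12,0,0,0,0.4,-0.07,0,-0.12,0,0,0,0.4]
}}

```text
t: 23.98
tool_pos: [0.4364, -0.1358, 0.1961]
orientation: [3.074, 0.643, 0.003]
force: [0.9, -0.2, -0.4]
opening: 0.0373
gripper_force: 0.0
```

```bash
python3 - <<'E'
from h import *
p,d,m,C=cam('wrist'); X=cloud(d,m,C); save('w6',p); s=robot.read_state()
hsv=cv2.cvtColor(p,cv2.COLOR_RGB2HSV)
b=(hsv[...,0]>6)&(hsv[...,0]<22)&(hsv[...,1]>170)&(hsv[...,2]>150)&(np.hypot(X[...,0]-.5005,X[...,1]+.107)<.05)&(d>.05)
b&=X[...,2]>np.percentile(X[b][:,2],60)-.003
P=X[b]; c=P.mean(0); w,V=np.linalg.eigh(np.cov((P-c)[:,:2].T)); print('bar top',c,np.median(P[:,2]),'yaw',np.degrees(np.arctan2(V[1,1],V[0,1])),np.sqrt(12*w))
k=(np.hypot(X[...,0]-.5005,X[...,1]+.107)<.03)&(d>.05)&(hsv[...,2]<80); print('disc z',np.median(X[k][:,2]), 'box z',np.median(X[(np.hypot(X[...,0]-.5005,X[...,1]+.107)<.07)&(hsv[...,2]>190)&(hsv[...,1]<30)][:,2]))
print(s['t'],s['tool_pos'],s['force'],s['opening'])
E
```

```text
bar top [ 0.50122534 -0.10673612  0.1212424 ] 0.12124010347976968 yaw -155.30719877096027 [0.01335581 0.04925889]
disc z 0.09337579897033213 box z 0.06093534507467724
24.025 [ 0.43654614 -0.13535463  0.19525869] [0.80019755 0.81560628 0.44216644] 0.03727330215925748
```

View pics/w6.png

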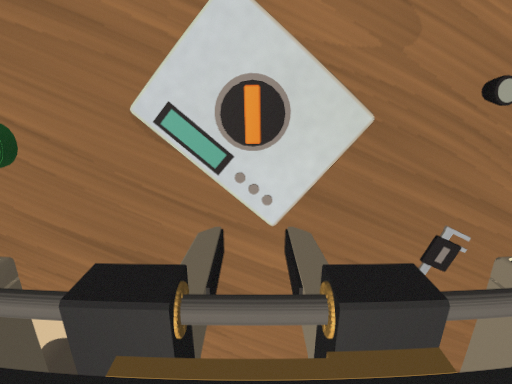

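The cap sits level on the neck at (252,113). The top of its bar is about 0.1205 m high, as expected when home (0.0875 + 0.019 + 0.014), and the gripper is clear. Handing in.

```bash
python3 -c "
from plant import robot
print(robot.close_job())"
```

```text
the job is handed in; nothing more can be done
None
```

I put the black cap on the analyser's neck, found the click by backing it counter-clockwise, screwed it clockwise fully home to the stop, let go and handed the job in at about 24 s; contact forces stayed around 10 N, and I saw no bystander disturbed, though I didn't re-check each one.

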